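Trip-test a plug-in safety adaptor and sort it by its tag

TASK

Test the adaptor standing in the test bay next to the lever: press the yellow test button so that the lever drops, let go of the button, then lift the lever back up until it stays home, all with the adaptor still in its bay. Then move that adaptor to the holder of its tag's colour (green pass, red reject) and set it down gently, upright and fully down between the cheeks; the bay and the holder need different grips, so stand it on the counter and take it again the other way. Never tip or drop it, and leave the waiting adaptor and everything else where they are.

Things in the scene. Friction and masses are not known exactly. Their poses are not given: they have to be found in the camera images.
- station: tester, fixed to the counter (place and yaw vary): grey base plate 140 x 360 mm, 12 mm thick, and a blue switch housing (top 85 mm above the counter) on its +y half that carries lever and button. Origin at the counter under the test bay; front is -x; own axes. Bay at y 0, waiting place at y -115 mm, lever at y +95 mm, button at y +155 mm. The housing spans x -22..70, y 49..187 mm.
- bay (a point): centre of the test bay's floor, 12 mm above the counter. Tall cheeks (8 mm thick, 40 mm wide in x, up to 91 mm above the counter) stand 3 mm off the docked adaptor's two y faces, so there it can only be gripped by its x faces (56 mm), which are free. Lips 6 mm tall on the x sides. Lift straight up.
- waiting_place (a point): centre of the waiting place's floor, 12 mm above the counter, low lips only; the adaptor that waits here is not to be moved
- test_button (a joint): yellow round test button, 24 mm across, on the housing: 0 out, 0.008 m fully down (about 3 N); springs back. Trips the lever when pressed more than about 3.5 mm.
- button_top (a point): centre of the top face of the test button; it is pressed straight down
- lever (a joint): trip lever: 0 = up (home; leans 0.17 rad back past vertical, towards the station's +x, and stays there by its weight), 1.47 rad = dropped towards the station's -x, nearly level. Below about 0.17 rad it falls home, above it it drops. Turns freely about the station's y axis.
- lever_knob (a point): centre of the black cross knob at the lever's end: 18 mm thick, 24 mm long along the station's y; 55 mm from the hinge. Can be pinched from above by its ends (the knob turns in the grip) or pushed up from below.
- lever_hinge (a point): hinge axis of the lever (along the station's y), 90 mm above the counter
- green_adaptor: green-tagged plug-in safety adaptor: white upright block 56 mm along its x, 44 mm along its y, 85 mm tall, 0.25 kg; a green tag wraps over its top and upper sides. Origin at the centre of its underside, z up. Stands either in the test bay or in the waiting place of the tester (which of the two varies). May stand free and upright on the counter.
- red_adaptor: red-tagged plug-in safety adaptor: white upright block 56 mm along its x, 44 mm along its y, 85 mm tall, 0.25 kg; a red tag wraps over its top and upper sides. Origin at the centre of its underside, z up. Stands either in the test bay or in the waiting place of the tester (which of the two varies). May stand free and upright on the counter.
- pass_holder: the green pass holder, fixed (place varies). Floor 100 x 86 mm, 12 mm thick; two tall cheeks (8 mm thick, 32 mm wide, up to 91 mm above the counter) close off its -x and +x sides 63 mm apart, so an adaptor goes in from above with its x along the holder's x (either way round), held by its y faces (44 mm). Lips 6 mm tall on the y sides, 51 mm apart. Origin at the centre of its underside.
- reject_holder: the red reject holder, fixed (place varies). Floor 100 x 86 mm, 12 mm thick; two tall cheeks (8 mm thick, 32 mm wide, up to 91 mm above the counter) close off its -x and +x sides 63 mm apart, so an adaptor goes in from above with its x along the holder's x (either way round), held by its y faces (44 mm). Lips 6 mm tall on the y sides, 51 mm apart. Origin at the centre of its underside.
- pass_holder_seat (a point): centre of the green holder's floor, 12 mm above the counter: where the adaptor's origin goes
- reject_holder_seat (a point): centre of the red holder's floor, 12 mm above the counter: where the adaptor's origin goes
- spice_jar: bystander: glass spice jar with a brown label and white lid, 44 mm across, 70 mm tall; origin at its underside or middle; loose, leave alone
- timer: bystander: blue domed kitchen timer, 60 mm across, 50 mm tall; origin at its underside or middle; loose, leave alone
- mug: bystander: white mug, 80 mm across, 90 mm tall, handle on its +y side; origin at its underside or middle; loose, leave alone
- tea_tin: bystander: tea tin with a blue label, 74 mm across, 110 mm tall; origin at its underside or middle; loose, leave alone
- screwdriver: bystander: screwdriver with an orange handle lying along its own x, about 200 mm long; origin at its underside or middle; loose, leave alone
- soap_bottle: bystander: green washing-up bottle, 64 mm across, 190 mm tall; origin at its underside or middle; loose, leave alone
- bowl: bystander: white bowl, 90 mm across, 45 mm tall; origin at its underside or middle; loose, leave alone
Mind the look-alikes: they are no part of the job. Several things look just like the pass_holder: the one meant starts nearest to the robot's base.

How it is judged:
By the outcome, as a careful person would: the job done as asked, in the order asked, and still so for the second after the job is handed in, with the robot touching nothing.
It also fails if it takes over 72 s, if anything falls off the work surface, if the arm or the gripper's body presses on something with over 40 N, if the wrist force passes 120 N, or if a joint passes its speed limit or range.

ROBOT

A 6-joint arm with a two-finger parallel gripper is mounted at the origin on the work surface. World frame = base frame: x ahead of the robot, y to its left, z up, the work surface at z = 0. Lengths are in m, angles in rad, forces in N, time in s.
With the tool pointing down it reaches from about 0.275 to 0.85 m from the base axis. Payload 5.2 kg.
Tool frame: the origin (TCP) lies midway between the tips of the shut fingers; the grasp point (between the pads) lies 19 mm behind it; z points along the fingers, y is the line along which they close (so a half turn about z gives the same grasp; the last joint's range is limited). The gripper opens to 85 mm and grips with 20 to 120 N. Pads are 22 mm wide; open, the fingers measure 114 mm over their backs; the gripper's body (76 mm by 85 mm) begins 54 mm behind the grasp point. The pads swing forward as they close: fully open they stand 13 mm farther back than shut.
Start: joints at [1.145, 0.259, 1.535, -0, 1.348, -0.203], TCP at [0.122, 0.536, 0.231] pointing down, gripper open.
Joint ranges: [-3.14, 3.14], [-0.91, 2.08], [0.19, 2.58], [-1.22, 4.36], [0.22, 2.71], [-3.12, 3.12]. Speed limits (rad/s): [2.57, 2.57, 3.14, 3.14, 3.14, 3.14].

INTERFACE

Orientations are given as a rotation vector (axis times angle).
In Python, from plant import robot gives the robot as it stands.
- The arm moves only by the tool apply_moves, never from a script. Its argument "increments" is a list that holds one entry, the list of rows, each a list of 7 numbers: the shift along the world's x, y, z in cm, then the turn, a rotation vector about the world's x, y, z in rad, then the finger opening in cm, from 0 to 8.54. A call has 1 to 8 rows; each row is the pose to reach, as a shift and turn from the pose commanded when the call began; what a row does not reach only later rows make up. A row lasts 1/12 s, in which the tool goes at most 41.7 mm and 7.16 degrees, less where a joint would pass 70% of its speed; a pose out of reach is approached as far as the arm can. A call with a gripper value outside its range is refused whole. The fingers move at their own pace and stop on an object; the grip force is fixed at half the most. Time passes only in rows, so rows that repeat a pose let the fingers close. It gives the time, the measured TCP pose, the force, the opening and the grip force at its end, in the units of the state.
- robot.sense(): the state, without advancing time (a new reading comes with each control period).
- robot.snapshot(name): name is "side" or "top"; returns a dict with "image" (480x640x3 uint8, red, green, blue), "K" (3x3 intrinsics, pixels), "R" (3x3) and "t" (3): a world point X has camera coordinates R X + t. Camera axes: x right, y down, z forward; pixel columns grow to the right and rows downward; lengths in m; the calibration is good to about 2 mm. A picture is of the moment at which its call begins. There is no depth.
- robot.sign_off(): hands the job in; it is judged then, once.
Trained networks look in a picture, given as the dict that the camera call returned (one of the last four; its "shot" number tells which), for a name from the list of things; names that differ only in an ending like _2 or _b are one class to them, and where a whole thing is asked for, a point or a joint stands for the part that bears it (a point fixed in the world has none). Each returns a list of dicts, best first, with "confidence" (0 to 1); they miss things now and then, are a little off and sometimes report something else, mostly with a low value. They report only what shows in the picture. A call takes as long as a camera call. They do not tell look-alikes from the thing itself.
- robot.cut_out(thing, picture): "region" (480x640 bool, what is visible of it) and "point" ([column, row] in pixels, amid what is visible of it).
The state is a dict: "time_s": time; "joints": joint angles; "dq": joint speeds; "joint_efforts": joint torques, N m; "ee_pos": TCP position; "tool_rot": TCP orientation; "contact_force": force on the tool from outside, world axes, zero at the start; "moment": the same for the moment, N m; "width": finger opening in m; "gripper_force": force on a finger pad.
Only numpy, scipy, OpenCV 4.12 (cv2) and the standard library are available. Lean on these libraries where they do the work, as an engineer would, in place of code of your own. Each camera call takes 0.05 s, during which the arm holds its last target. There are 200 camera calls.

## Working session

There is one attempt and no reset: what is moved stays moved. The work goes in short steps, Python scripts to look and compute and a tool call to move; the robot and the scene stay as the last step left them, time stands still between calls to the robot, and variables do not carry over. Pictures are saved under pics/ and viewed, at most 10 in all, crops included, and the job is handed in when it is done.

Besides the shell and the picture viewer there is one more tool, called after "Request:" as name(argument=value, ...), one argument or row to a line, values as JSON. apply_moves: Moves the arm, as the interface text tells. Its arguments: {"type":"object","properties":{"increments":{"type":"array","items":{"type":"array","items":{"type":"array","items":{"type":"number"}}}}},"required":["increments"]}

```bash
mkdir -p pics; ls; cat > h.py <<'E'
import numpy as np, cv2
from plant import robot
def save(s,n,crop=None,scale=1):
    im=cv2.cvtColor(s["image"],cv2.COLOR_RGB2BGR)
    if crop: a,b,c,d=crop; im=im[b:d,a:c]
    if scale!=1: im=cv2.resize(im,None,fx=scale,fy=scale,interpolation=cv2.INTER_CUBIC)
    cv2.imwrite("pics/"+n,im)
def ray(s,p,z):
    d=s["R"].T@np.linalg.inv(s["K"])@np.array([p[0],p[1],1.]); o=-s["R"].T@s["t"]
    return o+d*(z-o[2])/d[2]
def proj(s,X):
    X=np.atleast_2d(X); c=X@s["R"].T+s["t"]; p=c@s["K"].T; return p[:,:2]/p[:,2:]
def tri(s1,p1,s2,p2):
    P=[s["K"]@np.c_[s["R"],s["t"]] for s in(s1,s2)]
    X=cv2.triangulatePoints(P[0],P[1],np.array(p1,float).reshape(2,1),np.array(p2,float).reshape(2,1)); return (X[:3]/X[3]).ravel()
E
python3 - <<'E'
from h import *
print(robot.sense())
for n in("top","side"):
    s=robot.snapshot(n); save(s,n+"0.png"); print(n,s["K"].tolist(),(-s["R"].T@s["t"]).round(3),s["R"].round(3).tolist())
    for t in["station","green_adaptor","red_adaptor","pass_holder","reject_holder","test_button","button_top","lever_knob","bay","screwdriver","mug","spice_jar","timer","tea_tin","soap_bottle","bowl"]:
        try:
            for r in robot.cut_out(t,s): print(t,round(r["confidence"],2),np.round(r["point"],1),r["region"].sum(), ray(s,r["point"],0.05).round(3))
        except Exception as e: print(t,e)
E
```

```text
pics
{'time_s': 0.0, 'joints': array([ 1.14516410e+00,  2.59327767e-01,  1.53605261e+00, -7.25878885e-06,
        1.34800250e+00, -2.02782737e-01]), 'dq': array([ 0.00101636,  0.00044308, -0.00022408, -0.00106649, -0.00098163,
        0.00013758]), 'joint_efforts': array([-4.65459402e-05, -4.46047390e+01, -2.90563631e+01, -3.02218714e-04,
        1.16382717e-02,  1.32633693e-05]), 'ee_pos': array([0.1213092 , 0.5359288 , 0.23049512]), 'tool_rot': array([-3.49263855e-01, -3.12156662e+00,  2.67738270e-03]), 'contact_force': array([-0.567217  ,  0.27526193, -1.07905742]), 'moment': array([-0.03459606,  0.01665701,  0.02278195]), 'gripper_force': 0.0, 'width': 0.08542646169934805}
top [[498.7827082651349, 0.0, 321.07025102990343], [0.0, 498.7827082651349, 244.76072587309926], [0.0, 0.0, 1.0]] [0.317 0.095 1.5  ] [[0.001, -1.0, 0.01], [-0.985, -0.002, -0.174], [0.174, -0.01, -0.985]]
station 0.67 [295.4 219.7] 54 [0.649 0.156 0.05 ]
green_adaptor 0.81 [383.2 240.5] 399 [ 0.587 -0.104  0.05 ]
red_adaptor 0.68 [346.5 231.4] 357 [0.614 0.005 0.05 ]
pass_holder 0.79 [241.3 291.2] 945 [0.436 0
[... 1931 characters left out ...]
.437 -0.385  0.05 ]
test_button 0.65 [350.3 226.8] 70 [0.646 0.224 0.05 ]
button_top 0.52 [352.5 227.4] 75 [0.652 0.22  0.05 ]
screwdriver 0.84 [437.5 277.2] 430 [ 0.834 -0.044  0.05 ]
mug 0.89 [348. 202.] 818 [0.659 0.368 0.05 ]
mug 0.4 [234.5 213.4] 468 [0.308 0.343 0.05 ]
spice_jar 0.73 [275.  328.4] 557 [ 0.412 -0.192  0.05 ]
timer 0.56 [267.1 252.4] 363 [0.401 0.122 0.05 ]
timer 0.5 [351.3 227.2] 83 [0.648 0.222 0.05 ]
tea_tin 0.9 [399. 390.] 1403 [ 0.659 -0.409  0.05 ]
soap_bottle 0.58 [427.2 330.1] 1875 [ 0.76  -0.237  0.05 ]
soap_bottle 0.56 [358.3 279.1] 3961 [ 0.632 -0.028  0.05 ]
soap_bottle 0.35 [264.9 252.6] 405 [0.395 0.121 0.05 ]
bowl 0.93 [233.8 213.2] 490 [0.305 0.344 0.05 ]
```

View pics/top0.png

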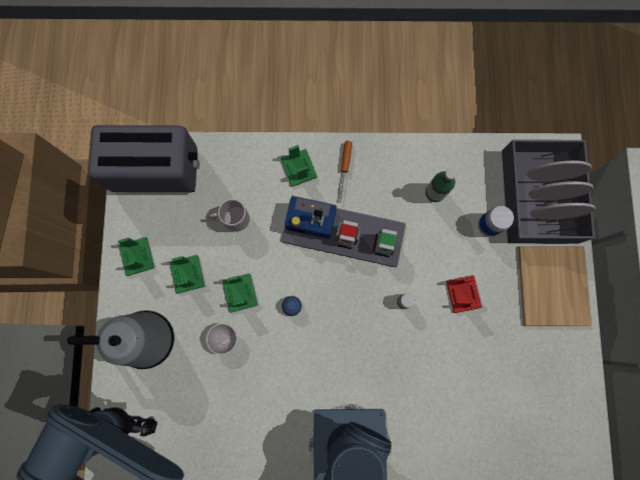

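View pics/side0.png

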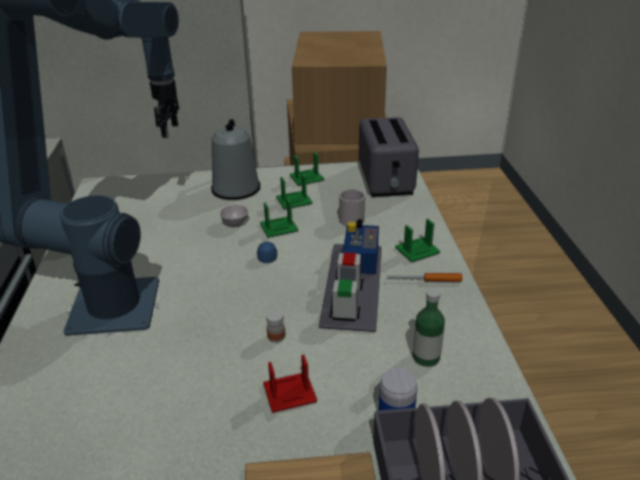

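Top view: the adaptor next to the blue lever housing (station plate at about (345,232)) is the red-tagged one at (348,232). The green-tagged one, which waits, is at (387,241). The lever knob is near (318,212) and the yellow button at (295,220). Candidates for the adaptor: red block (348,232) or green block (387,241); the bay one is red. Holders: the red one at (465,294) is the only red one. The green ones at (240,292), (186,273), (135,256) and (298,166) are not needed. Next I fit the poses to silhouettes.

```bash
cat > fit.py <<'E'
from h import *
from scipy.optimize import minimize
def box(x0,x1,y0,y1,z0,z1): return np.array([[x,y,z] for x in(x0,x1) for y in(y0,y1) for z in(z0,z1)])
STN=[box(-.07,.07,-.18,.18,0,.012),box(-.022,.070,.049,.187,.012,.085),box(-.028,.028,-.022,.022,.012,.097),box(-.028,.028,-.137,-.093,.012,.097)]
HOL=[box(-.05,.05,-.043,.043,0,.012),box(-.0395,-.0315,-.016,.016,0,.091),box(.0315,.0395,-.016,.016,0,.091)]
def place(B,p):
    c,s_=np.cos(p[2]),np.sin(p[2]); R=np.array([[c,-s_,0],[s_,c,0],[0,0,1]])
    return B@R.T+np.array([p[0],p[1],p[3] if len(p)>3 else 0])
def sil(s,boxes,p,S=4):
    m=np.zeros((480*S,640*S),np.uint8)
    for b in boxes:
        h=cv2.convexHull(((proj(s,place(b,p))+.5)*S).astype(np.float32)); cv2.fillConvexPoly(m,h.round().astype(np.int32),1)
    return cv2.resize(m.astype(np.float32),(640,480),interpolation=cv2.INTER_AREA)
def fit(views,boxes,p0):
    def cost(q):
        p=np.array([q[0]/100,q[1]/100,q[2]/10]); c=0
        for s,m in views:
            r=sil(s,boxes,p); c+=np.abs(r-m).sum()/max(m.sum(),1)
        return c
    q0=[p0[0]*100,p0[1]*100,p0[2]*10]
    r=minimize(cost,q0,method="Nelder-Mead",options=dict(initial_simplex=[np.array(q0)+d for d in([0,0,0],[1.5,0,0],[0,1.5,0],[0,0,1.5])],xatol=.005,fatol=1e-4))
    return np.array([r.x[0]/100,r.x[1]/100,r.x[2]/10]),r.fun
def redmask(s):
    h=cv2.cvtColor(s["image"],cv2.COLOR_RGB2HSV).astype(int)
    return (((h[...,0]<8)|(h[...,0]>172))&(h[...,1]>130)&(h[...,2]>50))
def near(m,s,c,r):
    p=proj(s,[c])[0]; yy,xx=np.mgrid[:480,:640]; return m&(np.hypot(xx-p[0],yy-p[1])<r)
E
python3 - <<'E'
from fit import *
T=robot.snapshot("top");S=robot.snapshot("side")
v=[(s,near(redmask(s),s,[.43,-.345,.04],45).astype(np.float32)) for s in(T,S)]
print([m.sum() for _,m in v])
for vv in (v,v[:1],v[1:]):
  for y0 in(0,): print("holder",*fit(vv,HOL,[.43,-.345,y0+.1]))
sv=[]
for s in(T,S):
    m=np.zeros((480,640),bool)
    for t in["station","bay","green_adaptor","red_adaptor","waiting_place"]:
        for r in robot.cut_out(t,s):
            q=ray(s,r["point"],.05)
            if np.hypot(q[0]-.63,q[1]-.0)<.2 and r["region"].sum()>300 and r["region"].sum()<6000: m|=r["region"]
    sv.append((s,m.astype(np.float32))); print(m.sum())
for vv in(sv,sv[:1],sv[1:]): p,f=fit(vv,STN,[.61,.0,-.2]);print("station",p,f)
p,f=fit(sv,STN,[.61,.0,-.2]); hp,_=fit(v,HOL,[.43,-.345,.1]); np.save("st.npy",p);np.save("ho.npy",hp)
def draw(s,boxes,p,im):
    for b in boxes:
        q=proj(s,place(b,p))
        for i in range(8):
            for k in(1,2,4):
                if i<i^k: cv2.line(im,*[tuple(int(round(a)) for a in (q[j]-o)*4+2) for j in(i,i^k)],(255,255,0),1)
out=[]
for s,o in((T,[270,180]),(S,[300,200])):
    o=np.array(o); im=cv2.resize(cv2.cvtColor(s["image"],cv2.COLOR_RGB2BGR)[o[1]:o[1]+140 if s is S else o[1]+100,o[0]:o[0]+(150 if s is T else 100)],None,fx=4,fy=4,interpolation=cv2.INTER_CUBIC)
    draw(s,STN,p,im); cv2.imwrite("pics/st%d.png"%(s is S),im)
print(robot.sense()["time_s"])
E
```

```text
[np.float32(916.0), np.float32(1536.0)]
holder [ 0.43302797 -0.34542267  0.13328265] 0.3076106011867523
holder [ 0.43265856 -0.3469317   0.21491317] 0.10262008756399155
holder [ 0.43420394 -0.34295261  0.12352639] 0.1829427033662796
5678
5432
station [ 0.62136354  0.0098499  -0.20615337] 0.1291053146123886
station [ 0.62096203  0.00901404 -0.21776801] 0.0637548416852951
station [ 0.6227513   0.01226907 -0.20473386] 0.05934738740324974
2.3
```

View crops.

View pics/st0.png

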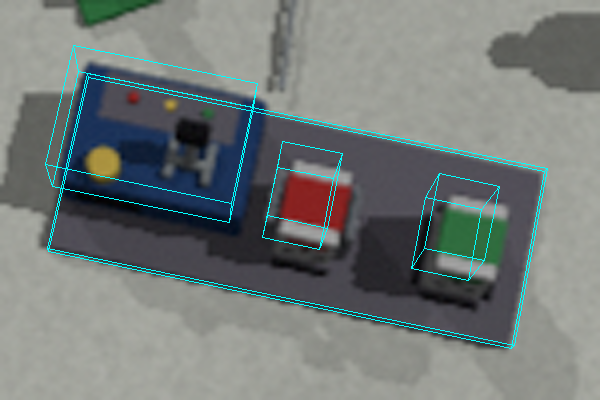

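View pics/st1.png

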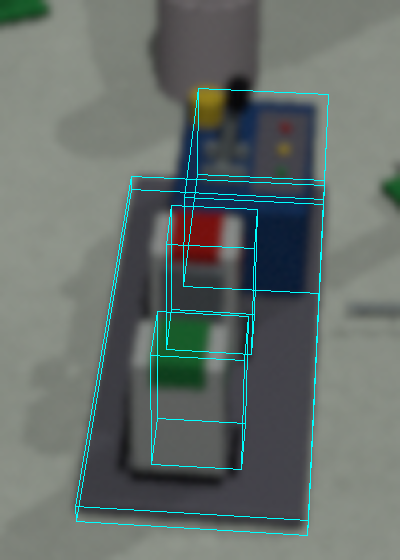

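The overlay shows that the plate is not centred on the station origin: the model adaptors are shifted to +x in both crops. I refit with the plate offset free, using the green block outline, the blue housing and the tag tops.

```bash
cat > st.py <<'E'
from fit import *
def draw(s,boxes,p,im,o,k4=4):
    for b in boxes:
        q=proj(s,place(b,p))
        for i in range(8):
            for k in(1,2,4):
                if i<i^k: cv2.line(im,*[tuple(int(round(a)) for a in (q[j]-o)*k4+k4/2) for j in(i,i^k)],(255,255,0),1)
E
python3 - <<'E'
from st import *
T=robot.snapshot("top");S=robot.snapshot("side")
views=[]
for s in(T,S):
    m=np.zeros((480,640),bool); g=m.copy()
    for t in["station","bay","green_adaptor","red_adaptor"]:
        if s is S and t=="bay": continue
        if s is T and t=="station": continue
        for r in robot.cut_out(t,s):
            q=ray(s,r["point"],.05)
            if np.hypot(q[0]-.63,q[1]-.0)<.2 and 300<r["region"].sum()<6000:
                m|=r["region"]
                if t=="green_adaptor": g|=r["region"]
    h=cv2.cvtColor(s["image"],cv2.COLOR_RGB2HSV).astype(int)
    rt=near(redmask(s)&(h[...,2]>110),s,[.61,.01,.097],16)
    gt=near((abs(h[...,0]-62)<22)&(h[...,1]>110)&(h[...,2]>80),s,[.59,-.1,.097],16)
    bl=near((abs(h[...,0]-112)<12)&(h[...,1]>110)&(h[...,2]>30),s,[.65,.12,.085],40)
    yel=near((abs(h[...,0]-25)<6)&(h[...,1]>110)&(h[...,2]>120),s,[.63,.155,.1],12)
    for n,k in(("red",rt),("green",gt),("yel",yel)):
        ys,xs=np.nonzero(k); 
        if len(xs): print(n,k.sum(),xs.mean().round(1),ys.mean().round(1),ray(s,[xs.mean()+.0,ys.mean()],.097).round(4), np.ptp(xs),np.ptp(ys))
    print(m.sum(),g.sum(),bl.sum()); views.append((s,m.astype(np.float32),g.astype(np.float32)))
np.savez("meas.npz",**{f"{a}{i}":v for i,(s,m,g) in enumerate(views) for a,v in(("K",s["K"]),("R",s["R"]),("t",s["t"]),("im",s["image"]),("m",m),("g",g))})
def bx(q): return [box(q[3]/100-.07,q[3]/100+.07,q[4]/100-.18,q[4]/100+.18,0,.012)]+STN[1:]
def run(vs):
    def cost(q):
        p=[q[0]/100,q[1]/100,q[2]/10]; c=0
        for s,m,g in vs:
            c+=np.abs(sil(s,bx(q),p)-m).sum()/3000
            c+=np.abs(sil(s,STN[3:],p)-g).sum()/600
        return c
    q0=np.array([61,.8,-2.1,1.5,.5]); sx=[q0]+[q0+d for d in np.eye(5)*1.2]
    r=minimize(cost,q0,method="Nelder-Mead",options=dict(initial_simplex=sx,xatol=.005,fatol=1e-4,maxiter=600)); return r
for vs in(views,views[:1],views[1:]): r=run(vs);print(r.x,r.fun); 
q=run(views).x; p=np.array([q[0]/100,q[1]/100,q[2]/10]); np.save("st.npy",p)
c=np.zeros((560,1000,3),np.uint8)
for s,o,w,hh,off in((T,[270,180],150,100,0),(S,[300,200],100,140,600)):
    o=np.array(o); im=cv2.resize(cv2.cvtColor(s["image"],cv2.COLOR_RGB2BGR)[o[1]:o[1]+hh,o[0]:o[0]+w],None,fx=4,fy=4,interpolation=cv2.INTER_CUBIC)
    draw(s,bx(q),p,im,o); c[:hh*4,off:off+w*4]=im
cv2.imwrite("pics/st2.png",cv2.resize(c,None,fx=.8,fy=.8,interpolation=cv2.INTER_AREA))
E
```

```text
red 160 348.5 230.2 [0.6076 0.0017 0.097 ] 16 12
green 160 387.4 238.9 [ 0.5826 -0.1096  0.097 ] 16 12
yel 46 295.5 220.1 [0.6368 0.1542 0.097 ] 7 6
5383 760 898
red 91 348.6 257.8 [0.6103 0.0032 0.097 ] 11 8
green 134 344.7 285.3 [ 0.5855 -0.1093  0.097 ] 13 11
yel 26 351.0 223.7 [0.6394 0.1663 0.097 ] 6 4
5195 883 642
[60.95791434  0.16359631 -2.16290226  1.03696823  1.2878202 ] 0.9453333616256714
[60.8811704   0.11353354 -2.15909204  1.11857829  1.29190285] 0.7324999570846558
[61.06600876  0.46379739 -2.1515639   1.0432679   1.20804629] 0.17210416495800018
```

View pics/st2.png

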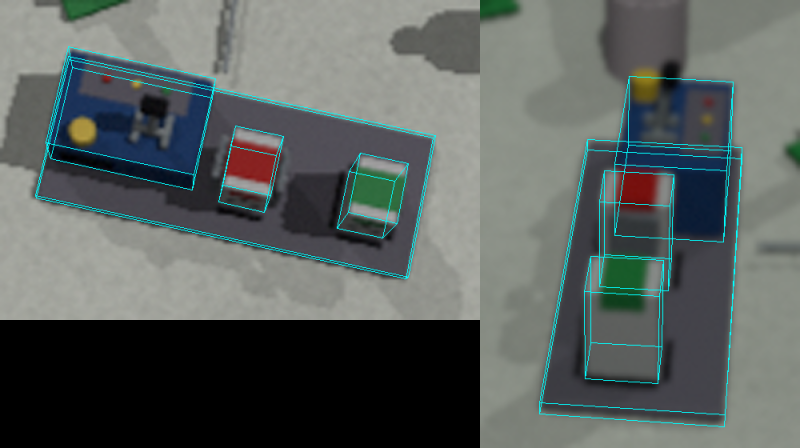

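The overlay now fits well: station ≈ (0.609, 0.002), yaw -0.216, and the red-tagged adaptor in the bay matches its outline. The gripper already closes along the station's y, so I go over the button with the fingers shut.

Request:
apply_moves(
  increments=[
    [[51.5,-38.2,-4,0,0,0,0],[51.5,-38.2,-4,0,0,0,0],[51.5,-38.2,-4,0,0,0,0],[51.5,-38.2,-4,0,0,0,0],[51.5,-38.2,-4,0,0,0,0],[51.5,-38.2,-4,0,0,0,0],[51.5,-38.2,-4,0,0,0,0],[51.5,-38.2,-4,0,0,0,0]],
  ],
)

```text
time_s: 3.37
ee_pos: [0.3901, 0.3368, 0.2107]
tool_rot: [0.349, 3.122, 0.001]
contact_force: [-0.3, 0.7, 0.3]
width: -0.0001
gripper_force: 0.0
```

```bash
python3 - <<'E'
from st import *
Z=np.load("meas.npz")
T,S=[{"K":Z[f"K{i}"],"R":Z[f"R{i}"],"t":Z[f"t{i}"],"image":Z[f"im{i}"]} for i in(0,1)]
def loc(X,p=(.609,.002,-.216)):
    d=np.array(X)-[p[0],p[1],0]; c,s=np.cos(p[2]),np.sin(p[2]); return np.array([c*d[0]+s*d[1],-s*d[0]+c*d[1],d[2]])
kt,ks=[318.4,213.4],[359.4,222.5]
X=tri(T,kt,S,ks);print("knob tri",X,loc(X)); X=ray(T,kt,.144);print("knob top@.144",X,loc(X)); X=ray(S,ks,.144);print("side",X,loc(X))
X=tri(T,[295.5,220.1],S,[351,223.2]);print("button",X,loc(X))
# holder with looser mask
fs=[]
for s,c in((T,45),(S,50)):
    im=s["image"].astype(int); m=near((im[...,0]>1.8*im[...,1])&(im[...,0]>1.8*im[...,2])&(im[...,0]>35),s,[.43,-.345,.04],c); fs.append((s,m.astype(np.float32)))
for vv in(fs,fs[:1],fs[1:]):
  for y in(.1,.25): print(*fit(vv,HOL,[.432,-.345,y]))
p,_=fit(fs,HOL,[.432,-.345,.15]); np.save("ho.npy",p)
c=np.zeros((480,800,3),np.uint8)
for i,(s,o) in enumerate(((T,[435,265]),(S,[250,345]))):
    o=np.array(o); im=cv2.resize(cv2.cvtColor(s["image"],cv2.COLOR_RGB2BGR)[o[1]:o[1]+80,o[0]:o[0]+80],None,fx=5,fy=5,interpolation=cv2.INTER_CUBIC); draw(s,HOL,p,im,o,5); c[:400,i*400:i*400+400]=im
cv2.imwrite("pics/ho.png",c)
E
```

```text
knob tri [0.64804923 0.08844941 0.14753355] [0.01961362 0.09280975 0.14753355]
knob top@.144 [0.64558758 0.08847222 0.144     ] [0.01720428 0.09230444 0.144     ]
side [0.65120785 0.09485728 0.144     ] [0.02132548 0.09974568 0.144     ]
button [0.63640012 0.15380108 0.10624285] [-0.00577125  0.15414613  0.10624285]
[ 0.43397536 -0.34604331  0.16657781] 0.2895923852920532
[ 0.43364054 -0.34729223  0.17450298] 0.2917795777320862
[ 0.43344338 -0.34804157  0.18437982] 0.08326613157987595
[ 0.4327188  -0.34739011  0.18053862] 0.08528225868940353
[ 0.4345677  -0.34535063  0.12364864] 0.18134796619415283
[ 0.43469581 -0.3434921   0.13810129] 0.18232758343219757
```

View pics/ho.png

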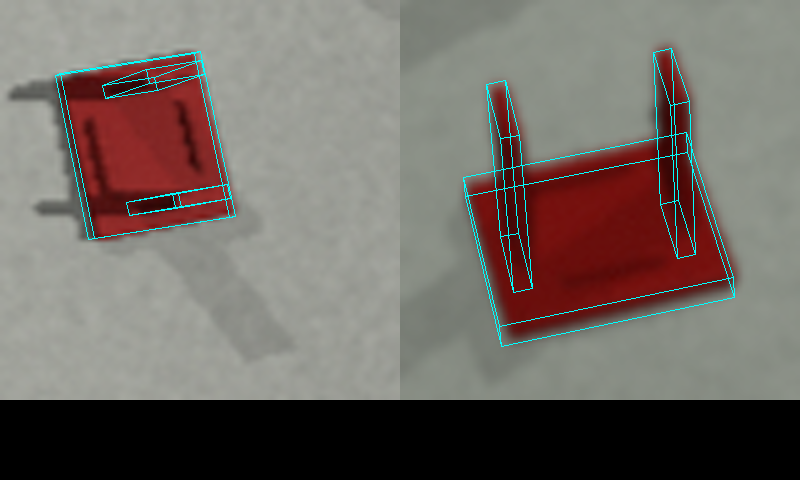

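The red holder overlay fits in both crops: cheeks at its ±x ends, yaw ≈ 0.17, centre ≈ (0.434, -0.346). On to the button, at about (0.6365, 0.154), with its top at z ≈ 0.105.

Request:
apply_moves(
  increments=[
    [[24.6,-18.3,-5,0,0,0,0],[24.6,-18.3,-5,0,0,0,0],[24.6,-18.3,-5,0,0,0,0],[24.6,-18.3,-5,0,0,0,0],[24.6,-18.3,-5,0,0,0,0],[24.6,-18.3,-5,0,0,0,0],[24.6,-18.3,-5,0,0,0,0],[24.6,-18.3,-5,0,0,0,0]],
  ],
)

```text
time_s: 4.03
ee_pos: [0.6382, 0.1512, 0.1592]
tool_rot: [0.354, 3.121, -0.002]
contact_force: [-0.7, -0.3, 0.1]
width: 0.0001
gripper_force: 0.0
```

Request:
apply_moves(
  increments=[
    [[-0.1,0.2,-2,0,0,0,0],[-0.1,0.2,-4,0,0,0,0],[-0.1,0.2,-4.8,0,0,0,0],[-0.1,0.2,-5.1,0,0,0,0],[-0.1,0.2,-5.4,0,0,0,0],[-0.1,0.2,-5.7,0,0,0,0],[-0.1,0.2,-5.9,0,0,0,0],[-0.1,0.2,-5.9,0,0,0,0]],
  ],
)

```text
time_s: 4.7
ee_pos: [0.6342, 0.1576, 0.1025]
tool_rot: [0.348, 3.12, 0.001]
contact_force: [0.1, 0.2, 1.0]
width: 0.0001
gripper_force: 0.7
```

```bash
python3 - <<'E'
from st import *
s=robot.sense(); print(s["ee_pos"],s["contact_force"])
T=robot.snapshot("top");S=robot.snapshot("side")
save(S,"b1.png",(300,180,420,300),4)
E
```

```text
[0.63418536 0.15759938 0.10247728] [0.14978283 0.20193303 0.98069696]
```

View pics/b1.png

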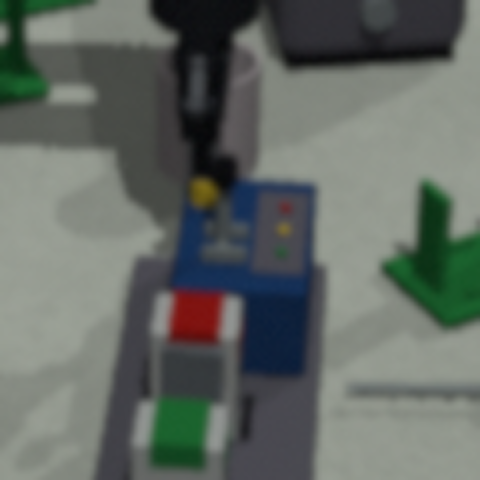

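The shut fingertips sit on the yellow button (crop (203,190)); the lever knob at (228,168) is still up. I press on.

Request:
apply_moves(
  increments=[
    [[0,-0.3,-0.3,0,0,0,0],[0,-0.3,-0.6,0,0,0,0],[0,-0.3,-0.6,0,0,0,0]],
  ],
)

```text
time_s: 5.05
ee_pos: [0.6345, 0.1542, 0.097]
tool_rot: [0.349, 3.12, 0.001]
contact_force: [-0.2, 1.7, 6.3]
width: -0.0001
gripper_force: 3.2
```

```bash
python3 - <<'E'
from st import *
s=robot.sense(); print(s["ee_pos"],s["contact_force"])
T=robot.snapshot("top");S=robot.snapshot("side")
for s in(T,S):
    r=robot.cut_out("lever_knob",s); print([(x["confidence"],x["point"],x["region"].sum()) for x in r])
np.savez("b2.npz",T=T["image"],S=S["image"])
Z=np.load("meas.npz")
for a,b in((Z["im0"],T["image"]),(Z["im1"],S["image"])):
    # dark pixel centroid near the dropped-knob place
    pass
def P(l,p=(.609,.0025,-.216)): return place(np.array([l]),p)
for n,l in(("home",[.019,.095,.144]),("drop",[-.043,.095,.105])): print(n,proj(T,P(l)),proj(S,P(l)))
E
```

```text
[0.63453603 0.15422195 0.09704052] [-0.19956533  1.69977893  6.29677441]
[]
[(0.67, [358.5, 274.0], np.int64(3791))]
home [[317.41735012 212.58382996]] [[358.37505479 223.30024097]]
drop [[312.66899778 236.51840078]] [[335.10128688 234.47170389]]
```

Bottomed out at 6.3 N. I let go, lift, and look for the dropped lever.

Request:
apply_moves(
  increments=[
    [[0,0,3,0,0,0,0],[0,0,7,0,0,0,0],[0,1,8,0,0,0,2],[0,1,8,0,0,0,4]],
  ],
)

```text
time_s: 5.58
ee_pos: [0.6361, 0.1653, 0.18]
tool_rot: [0.348, 3.114, 0.003]
contact_force: [0.3, 0.1, 0.1]
width: 0.0231
gripper_force: 0.0
```

```bash
python3 - <<'E'
from st import *
s=robot.sense(); print(s["ee_pos"],s["contact_force"])
T=robot.snapshot("top");S=robot.snapshot("side")
for s in(T,S):
    r=robot.cut_out("lever_knob",s); print([(x["confidence"],x["point"],x["region"].sum()) for x in r])
np.savez("b3.npz",T=T["image"],S=S["image"])
c=np.zeros((400,800,3),np.uint8)
for i,(s,o) in enumerate(((T,[280,180]),(S,[310,190]))):
    im=cv2.cvtColor(s["image"],cv2.COLOR_RGB2BGR)[o[1]:o[1]+80,o[0]:o[0]+80]; c[:,i*400:i*400+400]=cv2.resize(im,None,fx=5,fy=5,interpolation=cv2.INTER_CUBIC)
cv2.imwrite("pics/b3.png",c)
E
```

```text
[0.63611897 0.16533513 0.18002112] [0.31956815 0.10436203 0.05742592]
[]
[(0.43, [339.0, 236.0], np.int64(138))]
```

View pics/b3.png

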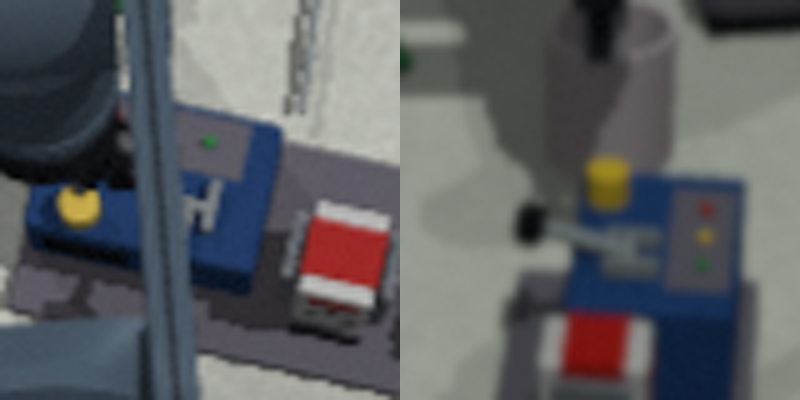

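The lever has dropped: the knob is at side pixel (335.8,234.4), agreeing with my prediction to 0.7 px, which puts it at ≈ (0.588, 0.104, 0.105). The button is back out. Next I straddle the knob.

Request:
apply_moves(
  increments=[
    [[-4.8,-6.1,-2,0,0,0,4],[-4.8,-6.1,-2,0,0,0,4],[-4.8,-6.1,-3,0,0,0,4],[-4.8,-6.1,-5,0,0,0,4],[-4.8,-6.1,-7.5,0,0,0,4],[-4.8,-6.1,-9,0,0,0,4],[-4.8,-6.1,-9,0,0,0,4]],
  ],
)

```text
time_s: 6.37
ee_pos: [0.5818, 0.1028, 0.0802]
tool_rot: [-0.349, -3.112, 0.002]
contact_force: [0.3, 0.0, -0.3]
width: 0.04
gripper_force: 0.0
```

```bash
python3 - <<'E'
from st import *
s=robot.sense(); print(s["ee_pos"],s["contact_force"],s["width"])
S=robot.snapshot("side")
def P(l,p=(.609,.0025,-.216)): return place(np.array([l]),p)
print(proj(S,s["ee_pos"]),proj(S,s["ee_pos"]+[0,0,.019]))
save(S,"b4.png",(300,190,380,270),5)
E
```

```text
[0.58179121 0.10277077 0.08022056] [ 0.33213433  0.01854156 -0.33844855] 0.039999898355235715
[[333.16543403 242.61834218]] [[333.13074636 236.75588993]]
```

View pics/b4.png

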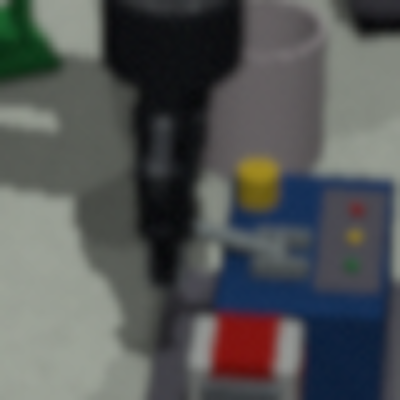

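The near finger hides the knob, so the fingers straddle it (tip at crop (163,280)). I shift slightly and close.

Request:
apply_moves(
  increments=[
    [[0.5,0.1,0.5,0,0,0,4],[0.5,0.1,0.5,0,0,0,3],[0.5,0.1,0.5,0,0,0,2],[0.5,0.1,0.5,0,0,0,1.5],[0.5,0.1,0.5,0,0,0,1.5],[0.5,0.1,0.5,0,0,0,1.5]],
  ],
)

```text
time_s: 6.92
ee_pos: [0.5927, 0.1043, 0.0925]
tool_rot: [0.349, 3.117, 0.001]
contact_force: [2.2, 0.7, 6.2]
width: 0.0224
gripper_force: 59.2
```

Gripped at 22.4 mm with 59 N. Next I swing the knob along its arc.

Request:
apply_moves(
  increments=[
    [[0.33,-0.07,0.9,0,0,0,1.5],[0.81,-0.18,1.73,0,0,0,1.5],[1.42,-0.31,2.46,0,0,0,1.5],[2.14,-0.47,3.07,0,0,0,1.5],[2.96,-0.65,3.54,0,0,0,1.5],[3.85,-0.84,3.86,0,0,0,1.5],[4.78,-1.05,4.01,0,0,0,1.5],[5.72,-1.25,4.0,0,0,0,1.5]],
  ],
)

```text
time_s: 7.58
ee_pos: [0.6449, 0.0927, 0.13]
tool_rot: [-0.347, -3.115, -0.001]
contact_force: [-6.6, 2.6, 2.2]
width: 0.0219
gripper_force: 58.5
```

Request:
apply_moves(
  increments=[
    [[0.2,-0.05,0,0,0,0,1.5],[0.2,-0.05,0,0,0,0,1.5],[0.2,-0.05,0,0,0,0,1.5]],
  ],
)

```text
time_s: 7.83
ee_pos: [0.6476, 0.0921, 0.1298]
tool_rot: [-0.348, -3.117, -0.001]
contact_force: [-4.6, 2.8, -0.2]
width: 0.0213
gripper_force: 58.7
```

```bash
python3 - <<'E'
from st import *
s=robot.sense(); print(s["ee_pos"],s["contact_force"],s["width"])
S=robot.snapshot("side")
save(S,"b5.png",(300,190,380,270),5)
E
```

```text
[0.64759687 0.09213741 0.12980062] [-4.58608254  2.78532008 -0.18052338] 0.02128160355212361
```

View pics/b5.png

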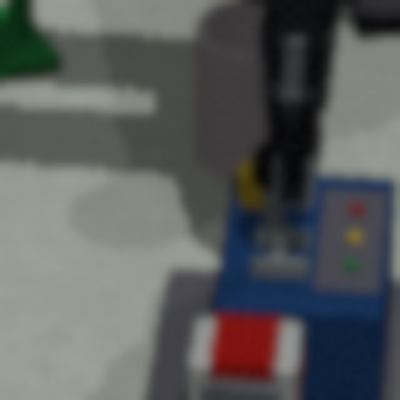

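The lever stands upright in the grip with a light push against the stop. I release and rise.

Request:
apply_moves(
  increments=[
    [[0,0,0,0,0,0,4],[0,0,0,0,0,0,4],[0,0,0,0,0,0,4],[0,0,4,0,0,0,5],[0,0,8,0,0,0,8.5],[0,-6,8,0,0,0,8.5],[0,-9,8,0,0,0,8.5],[0,-9,8,0,0,0,8.5]],
  ],
)

```text
time_s: 8.55
ee_pos: [0.6509, -0.0051, 0.2123]
tool_rot: [0.354, 3.118, -0.006]
contact_force: [0.5, -0.0, 0.0]
width: 0.085
gripper_force: 0.0
```

```bash
python3 - <<'E'
from st import *
s=robot.sense(); print(s["ee_pos"],s["contact_force"],s["width"],s["joints"])
S=robot.snapshot("side"); T=robot.snapshot("top")
for i in (S,T): print([(x["confidence"],x["point"],x["region"].sum()) for x in robot.cut_out("lever_knob",i)])
im=S["image"].astype(int).sum(2)[214:232,348:372]; print(im.min(), np.argwhere(im<im.min()+40).mean(0)[::-1]+[348,214])
c=np.hstack([cv2.resize(cv2.cvtColor(s["image"],cv2.COLOR_RGB2BGR)[o[1]:o[1]+80,o[0]:o[0]+80],None,fx=5,fy=5,interpolation=cv2.INTER_CUBIC) for s,o in((T,[280,180]),(S,[310,190]))])
cv2.imwrite("pics/b6.png",c)
E
```

```text
[ 0.65086661 -0.00507247  0.21226646] [ 0.52235081 -0.03176857  0.01549377] 0.0850351585570722 [-0.17673394  0.44956134  1.30384265 -0.00391088  1.3839587  -1.52056088]
[(0.55, [335.2, 234.6], np.int64(65))]
[(0.62, [315.4, 233.1], np.int64(92))]
23 [365.27027027 218.05405405]
```

View pics/b6.png

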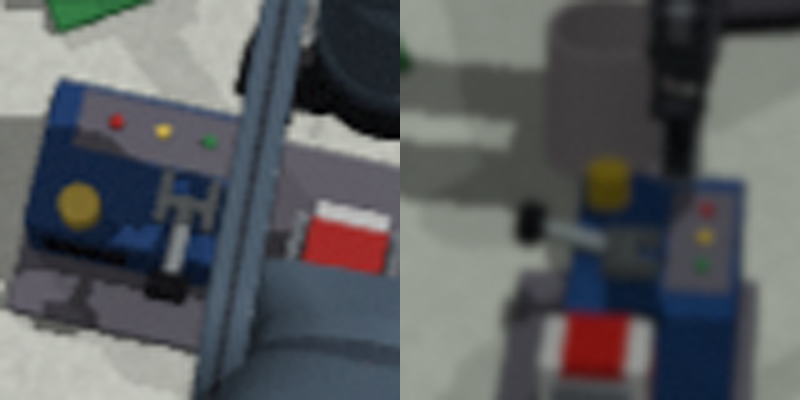

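The lever fell back to dropped after release (knob at crop (166,288) and (529,224)), so it was not past vertical. I grip again, better centred, and will push until the stop is clearly felt.

Request:
apply_moves(
  increments=[
    [[-3,5,0,0,0,0,4],[-6,9,-2,0,0,0,4],[-6,10.2,-5,0,0,0,4],[-6,10.2,-5,0,0,0,4],[-6,10.2,-5,0,0,0,4],[-6,10.2,-5,0,0,0,4]],
  ],
)

```text
time_s: 9.25
ee_pos: [0.5899, 0.1043, 0.1605]
tool_rot: [-0.345, -3.122, 0.001]
contact_force: [0.8, 0.3, 0.3]
width: 0.0401
gripper_force: 0.0
```

```bash
python3 - <<'E'
from st import *
Z=np.load("meas.npz")
T,S=[{"K":Z[f"K{i}"],"R":Z[f"R{i}"],"t":Z[f"t{i}"]} for i in(0,1)]
X=tri(T,[313,237.2],S,[335.6,234.7]); print(X); print(ray(T,[313,237.2],.105),ray(S,[335.6,234.7],.105))
s=robot.sense(); print(s["ee_pos"],s["width"])
E
```

```text
[0.58737213 0.10358076 0.10452232]
[0.58538589 0.10355872 0.105     ] [0.5885601  0.10322296 0.105     ]
[0.5899414  0.10431882 0.16050491] 0.040117069852295455
```

Request:
apply_moves(
  increments=[
    [[-0.2,-0.1,-3,0,0,0,4],[-0.2,-0.1,-6,0,0,0,4],[-0.2,-0.1,-7.3,0,0,0,4],[-0.2,-0.1,-7.3,0,0,0,4],[-0.2,-0.1,-7.3,0,0,0,2],[-0.2,-0.1,-7.3,0,0,0,1.5],[-0.2,-0.1,-7.3,0,0,0,1.5],[-0.2,-0.1,-7.3,0,0,0,1.5]],
  ],
)

```text
time_s: 9.92
ee_pos: [0.59, 0.1046, 0.0895]
tool_rot: [0.35, 3.118, 0.008]
contact_force: [2.1, 10.8, -5.5]
width: 0.0225
gripper_force: 60.2
```

Request:
apply_moves(
  increments=[
    [[0.33,-0.07,0.9,0,0,0,1.5],[0.81,-0.18,1.73,0,0,0,1.5],[1.42,-0.31,2.46,0,0,0,1.5],[2.14,-0.47,3.07,0,0,0,1.5],[2.96,-0.65,3.54,0,0,0,1.5],[3.85,-0.84,3.86,0,0,0,1.5],[4.78,-1.05,4.01,0,0,0,1.5],[5.72,-1.25,4.0,0,0,0,1.5]],
  ],
)

```text
time_s: 10.58
ee_pos: [0.6444, 0.0926, 0.1295]
tool_rot: [-0.348, -3.12, -0.007]
contact_force: [-4.1, 10.0, -1.7]
width: 0.0222
gripper_force: 58.7
```

Request:
apply_moves(
  increments=[
    [[0.2,-0.05,0,0,0,0,1.5],[0.4,-0.1,0,0,0,0,1.5],[0.4,-0.1,0,0,0,0,1.5]],
  ],
)

```text
time_s: 10.83
ee_pos: [0.6488, 0.0916, 0.1293]
tool_rot: [-0.348, -3.121, -0.008]
contact_force: [-4.1, 11.1, -0.5]
width: 0.022
gripper_force: 58.8
```

Request:
apply_moves(
  increments=[
    [[0.2,-0.05,-0.03,0,0,0,1.5],[0.3,-0.07,-0.05,0,0,0,1.5],[0.3,-0.07,-0.05,0,0,0,1.5]],
  ],
)

```text
time_s: 11.08
ee_pos: [0.6516, 0.091, 0.1289]
tool_rot: [-0.348, -3.121, -0.007]
contact_force: [-4.4, 9.5, -0.2]
width: 0.0225
gripper_force: 58.7
```

```bash
python3 - <<'E'
from st import *
S=robot.snapshot("side"); T=robot.snapshot("top"); s=robot.sense(); print(s["ee_pos"],s["contact_force"])
c=np.hstack([cv2.resize(cv2.cvtColor(s["image"],cv2.COLOR_RGB2BGR)[o[1]:o[1]+56,o[0]:o[0]+56],None,fx=7,fy=7,interpolation=cv2.INTER_CUBIC) for s,o in((T,[290,190]),(S,[335,200]))])
cv2.imwrite("pics/b7.png",cv2.convertScaleAbs(c,alpha=2))
E
```

```text
[0.65151508 0.09100236 0.12893464] [-4.22185144 10.31727658 -0.17668744]
```

View pics/b7.png

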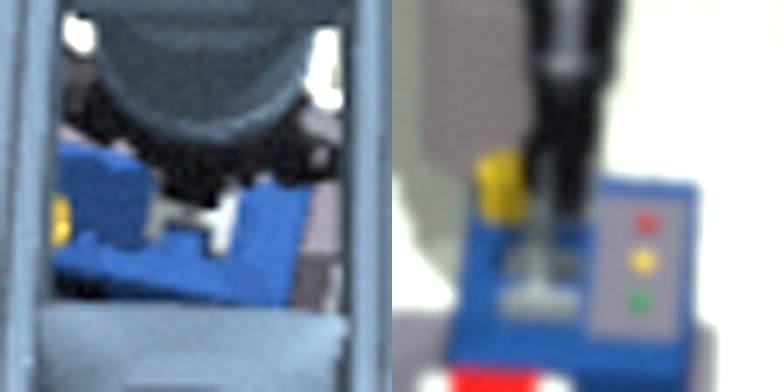

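In the side crop the rod still stands about vertical (base and top both at column ≈ 540), roughly 3 px short of home. I keep going until the stop is felt.

Request:
apply_moves(
  increments=[
    [[0.2,-0.05,-0.05,0,0,0,1.5],[0.4,-0.1,-0.1,0,0,0,1.5],[0.4,-0.1,-0.1,0,0,0,1.5]],
  ],
)

```text
time_s: 11.43
ee_pos: [0.6563, 0.0899, 0.1281]
tool_rot: [0.349, 3.122, 0.008]
contact_force: [-2.6, 10.6, -1.2]
width: 0.0221
gripper_force: 58.7
```

Request:
apply_moves(
  increments=[
    [[0.2,-0.05,-0.05,0,0,0,1.5],[0.3,-0.07,-0.07,0,0,0,1.5],[0.3,-0.07,-0.07,0,0,0,1.5]],
  ],
)

```text
time_s: 11.68
ee_pos: [0.6588, 0.0894, 0.1275]
tool_rot: [-0.348, -3.121, -0.008]
contact_force: [-4.3, 10.4, -0.1]
width: 0.0222
gripper_force: 58.9
```

I have viewed more than 10 pictures, so from here I measure in code only.

```bash
python3 - <<'E'
from st import *
S=robot.snapshot("side"); Z=np.load("meas.npz")
for n,im in(("home",Z["im1"]),("now",S["image"])):
    print(n)
    h=cv2.cvtColor(im,cv2.COLOR_RGB2HSV)
    for r in range(216,246,2): print(r," ".join("%3d/%3d"%(h[r,c,1],h[r,c,2]) for c in range(346,370,1)))
E
```

```text
home
216  12/ 87   9/ 89  11/ 90  11/ 90  14/ 92  11/ 92  11/ 91  11/ 91  11/ 90  14/ 91  11/ 89  12/ 88   9/ 86   9/ 84   9/ 82  13/ 81  10/ 79   9/ 81  11/ 95  15/117  16/126  18/128  18/128  16/129
218  12/ 88  11/ 89  11/ 90  11/ 91  11/ 91  11/ 91  11/ 91  11/ 91  11/ 90   9/ 89  12/ 86  13/ 80  11/ 71   8/ 66   8/ 65  11/ 68  14/ 74   9/ 81  10/ 99  15/123  17/135  19/136  19/137  17/137
220   9/ 87  11/ 89  19/ 93  32/ 95  39/ 98  39/ 98  39/ 98  34/ 97  25/ 93  15/ 85  11/ 70  11/ 48  18/ 29  23/ 22  21/ 24  15/ 33   9/ 54  10/ 80  12/107  14/129  17/138  18/139  17/139  18/139
222  25/ 90  63/102 111/117 145/128 159/133 160/134 161/133 150/129 126/119 101/ 96  73/ 63  36/ 28  36/ 14  55/ 14  39/ 13  10/ 26   9/ 57  14/ 93  17/121  17/134  18/139  17/139  17/139  17/139
224  41/ 87 115/102 181/124 200/138 205/143 206/145 204/145 203/142 197/132 188/106 165/ 65 128/ 24  57/  9  85/ 12  34/ 15  33/ 31  31/ 66  26/ 97  21/111  16/114  18/114  18/115  15/117  15/120
226  17/ 75  96/ 72 186/ 92 205/108 207/117 209/121 207/122 207/117 203/103 176/ 81 109/ 47   0/ 20  51/ 15 128/ 10
[... 4088 characters left out ...]
  22/ 70  25/ 62  33/ 54  36/ 49  43/ 48  66/ 50  97/ 50  82/ 53  37/ 62  24/ 74  26/ 79  22/ 80   7/ 77  56/ 87
240 187/ 83 189/ 85 190/ 83 183/ 82 149/ 82 121/ 80  96/ 80  68/ 79  35/ 81  24/ 84  25/ 82  45/ 74  74/ 69  94/ 68 109/ 70 124/ 70 129/ 69  90/ 68  42/ 73  26/ 78  26/ 80  26/ 80  23/ 79  23/ 78
242 191/ 84 191/ 84 186/ 85 155/ 84 101/ 83  53/ 82  37/ 83  28/ 82  21/ 84  23/ 88  20/ 90  26/ 89  32/ 89  37/ 89  49/ 88  76/ 87 104/ 83  78/ 82  38/ 81  28/ 81  25/ 81  23/ 79  31/ 75  75/ 78
244 194/ 84 187/ 83 183/ 82 155/ 79 102/ 75  63/ 73  52/ 74  42/ 73  41/ 75  37/ 75  34/ 75  37/ 76  34/ 76  37/ 76  46/ 77  80/ 80  98/ 81  63/ 81  31/ 81  22/ 80  25/ 81  22/ 80  24/ 75  38/ 73
```

The rod columns now match the home picture (row 228: 357–358 versus 356–357). I release in place and check before leaving.

Request:
apply_moves(
  increments=[
    [[0,0,0,0,0,0,3.5],[0,0,0,0,0,0,4.5],[0,0,0,0,0,0,4.5],[0,0,2,0,0,0,4.5],[0,0,5,0,0,0,4.5],[0,0,7,0,0,0,4.5],[0,0,7,0,0,0,4.5]],
  ],
)

```text
time_s: 12.32
ee_pos: [0.6626, 0.0855, 0.2023]
tool_rot: [0.349, 3.111, 0.001]
contact_force: [-0.7, -0.1, 0.8]
width: 0.0451
gripper_force: 0.0
```

```bash
python3 - <<'E'
from st import *
S=robot.snapshot("side"); Z=np.load("meas.npz")
b6=cv2.imread("pics/b6.png")[:, 400:]; 
print(robot.sense()["ee_pos"])
for n,im in(("home",Z["im1"]),("now",S["image"])):
    print(n, "knob-home patch mean V",im[220:227,357:361].mean(),"drop patch",im[231:238,332:339].mean())
    h=cv2.cvtColor(im,cv2.COLOR_RGB2HSV)
    for r in range(220,236,2): print(r," ".join("%3d/%3d"%(h[r,c,1],h[r,c,2]) for c in range(354,366,1)))
E
```

```text
[0.66155829 0.08553644 0.19970286]
home knob-home patch mean V 16.761904761904763 drop patch 125.1156462585034
220  25/ 93  15/ 85  11/ 70  11/ 48  18/ 29  23/ 22  21/ 24  15/ 33   9/ 54  10/ 80  12/107  14/129
222 126/119 101/ 96  73/ 63  36/ 28  36/ 14  55/ 14  39/ 13  10/ 26   9/ 57  14/ 93  17/121  17/134
224 197/132 188/106 165/ 65 128/ 24  57/  9  85/ 12  34/ 15  33/ 31  31/ 66  26/ 97  21/111  16/114
226 203/103 176/ 81 109/ 47   0/ 20  51/ 15 128/ 10 174/ 19 168/ 38 166/ 60 150/ 78 134/ 84 124/ 84
228 192/ 89 129/ 73  20/ 50  44/ 41  53/ 34 105/ 39 159/ 53 180/ 65 186/ 74 177/ 78 134/ 78  86/ 77
230 148/ 79  73/ 66  13/ 58  27/ 57  42/ 54  98/ 60 162/ 71 185/ 77 185/ 80 161/ 79 103/ 77  47/ 76
232  40/ 51  46/ 55  32/ 63  27/ 65  42/ 61 103/ 62 170/ 72 190/ 78 184/ 79 152/ 79  93/ 77  44/ 75
234  97/ 63  51/ 60  28/ 64  24/ 63  47/ 60 109/ 61 153/ 70 166/ 77 168/ 79 132/ 77  74/ 76  38/ 74
now knob-home patch mean V 14.369047619047619 drop patch 133.6122448979592
220  25/ 62  18/ 57  11/ 46   8/ 32  24/ 21  32/ 16  15/ 17  28/ 27   5/ 51   9/ 81  11/113  15/138
222 126/ 77  93/ 63  64/ 40  13/ 20  43/ 12  51/ 15  45/ 17   9/ 28  13/ 60  13/ 99  16/129  16/142
224 200/ 84 188/ 68 152/ 42  57/ 18  26/ 10  59/ 13  85/ 15  31/ 33  26/ 68  23/101  19/118  17/122
226 207/ 69 176/ 58 102/ 35  14/ 18  39/ 13 102/ 10 128/ 20 157/ 39 162/ 63 148/ 81 130/ 90 122/ 90
228 191/ 64 130/ 55  18/ 43  39/ 39  29/ 35  70/ 33 137/ 39 181/ 52 192/ 69 170/ 81 129/ 83  83/ 83
230 132/ 58  51/ 55  13/ 57  22/ 59  28/ 55  60/ 51 130/ 49 192/ 53 184/ 65 154/ 76  98/ 81  47/ 81
232  87/ 53  55/ 56  31/ 66  26/ 69  36/ 64  74/ 55 155/ 51 194/ 54 182/ 63 140/ 73  88/ 78  41/ 80
234  99/ 67  51/ 65  26/ 68  23/ 68  45/ 63 103/ 62 150/ 68 162/ 74 161/ 79 131/ 82  72/ 81  32/ 80
```

The lever is home and staying there (the pixel pattern equals the first picture, and the gripper is clear). Next I go over the bay adaptor, turning -90° to grip its x faces.

Request:
apply_moves(
  increments=[
    [[-2,-4,0,0,0,-0.12,8.5],[-4,-7,0,0,0,-0.24,8.5],[-5,-8.7,0,0,0,-0.36,8.5],[-5,-8.7,0,0,0,-0.48,8.5],[-5,-8.7,0,0,0,-0.6,8.5],[-5,-8.7,0,0,0,-0.72,8.5],[-5,-8.7,0,0,0,-0.84,8.5],[-5,-8.7,0,0,0,-0.96,8.5]],
  ],
)

```text
time_s: 13.03
ee_pos: [0.6087, -0.0014, 0.1946]
tool_rot: [-1.76, -2.601, 0.001]
contact_force: [-1.2, -0.8, 0.5]
width: 0.0849
gripper_force: 0.0
```

Request:
apply_moves(
  increments=[
    [[0,0,0,0,0,-0.12,8.5],[0,0,0,0,0,-0.24,8.5],[0,0,0,0,0,-0.36,8.5],[0,0,0,0,0,-0.48,8.5],[0,0,0,0,0,-0.6,8.5],[0,0,0,0,0,-0.61,8.5],[0,0,0,0,0,-0.61,8.5],[0,0,0,0,0,-0.61,8.5]],
  ],
)

```text
time_s: 13.7
ee_pos: [0.6089, -0.0009, 0.195]
tool_rot: [-2.451, -1.965, 0.001]
contact_force: [0.5, -0.0, -1.3]
width: 0.0851
gripper_force: 0.0
```

```bash
python3 - <<'E'
from st import *
from scipy.spatial.transform import Rotation as Ro
s=robot.sense(); R=Ro.from_rotvec(s["tool_rot"]).as_matrix(); print(s["ee_pos"],R[:,1],np.arctan2(R[1,1],R[0,1]),R[:,2],s["width"])
E
```

```text
[ 0.60893084 -0.00090641  0.1949551 ] [ 9.76125629e-01 -2.17205869e-01 -6.04890259e-04] -0.2189511254430423 [-6.23632617e-04 -1.77418764e-05 -9.99999805e-01] 0.08512276499324806
```

Request:
apply_moves(
  increments=[
    [[0,0.3,-4,0,0,0,8.5],[0,0.3,-8,0,0,0,8.5],[0,0.3,-11,0,0,0,8.5],[0,0.3,-13,0,0,0,8.5],[0,0.3,-14.4,0,0,0,8.5],[0,0.3,-14.8,0,0,0,8.5],[0,0.3,-14.8,0,0,0,8.5],[0,0.3,-14.8,0,0,0,8.5]],
  ],
)

```text
time_s: 14.37
ee_pos: [0.6097, 0.0022, 0.048]
tool_rot: [2.452, 1.963, 0.001]
contact_force: [0.1, 0.0, 0.8]
width: 0.0849
gripper_force: 0.0
```

Request:
apply_moves(
  increments=[
    [[0,0,0,0,0,0,7],[0,0,0,0,0,0,6.2],[0,0,0,0,0,0,5.7],[0,0,0,0,0,0,5],[0,0,0,0,0,0,5],[0,0,0,0,0,0,5]],
  ],
)

```text
time_s: 14.87
ee_pos: [0.6097, 0.0023, 0.0487]
tool_rot: [2.453, 1.961, 0.002]
contact_force: [-2.0, -0.2, 6.5]
width: 0.0554
gripper_force: 65.1
```

Held (55.4 mm, 65 N). Lift straight up.

Request:
apply_moves(
  increments=[
    [[0,0,1,0,0,0,5],[0,0,2.5,0,0,0,5],[0,0,4.5,0,0,0,5],[0,0,6.5,0,0,0,5],[0,0,8.5,0,0,0,5],[0,0,10.5,0,0,0,5],[0,0,11.5,0,0,0,5],[0,0,11.5,0,0,0,5]],
  ],
)

```text
time_s: 15.53
ee_pos: [0.6106, 0.0021, 0.1653]
tool_rot: [2.451, 1.959, 0.005]
contact_force: [0.6, 0.1, -2.3]
width: 0.0555
gripper_force: 64.4
```

```bash
python3 - <<'E'
from st import *
s=robot.sense(); print(s["ee_pos"],s["width"],s["contact_force"])
S=robot.snapshot("side"); Z=np.load("meas.npz")
def reddest(im):
    m=redmask({"image":im}); h=cv2.cvtColor(im,cv2.COLOR_RGB2HSV); m&=h[...,2]>70; m[340:]=0; m[:,:320]=0; m[:,400:]=0
    ys,xs=np.nonzero(m); return m.sum(),xs.mean(),ys.mean()
print(reddest(Z["im1"]),reddest(S["image"]),proj(S,[s["ee_pos"]+[0,0,.097-.0487]]))
print("knob",S["image"][220:227,357:361].mean(),S["image"][231:238,332:339].mean())
for t in["green_adaptor","red_adaptor"]: print(t,[(r["confidence"],r["point"],r["region"].sum()) for r in robot.cut_out(t,S)])
E
```

```text
[0.61062379 0.00208928 0.16531195] 0.0554508730017681 [ 0.55680117  0.14996962 -2.32534652]
(np.int64(140), np.float64(348.48571428571427), np.float64(258.9142857142857)) (np.int64(184), np.float64(349.4619565217391), np.float64(222.08695652173913)) [[349.23393677 219.26091595]]
knob 109.91666666666667 72.46938775510205
green_adaptor [(0.76, [345.4, 298.8], np.int64(900))]
red_adaptor [(0.7, [429.6, 332.3], np.int64(1829)), (0.62, [349.4, 236.6], np.int64(903)), (0.62, [345.3, 296.5], np.int64(899))]
```

Request:
apply_moves(
  increments=[
    [[-2,0,0,0,0,0,5],[-5,0,0,0,0,0.05,5],[-8,-0.1,0,0,0,0.13,5],[-11,-0.2,0,0,0,0.21,5],[-14,-0.2,-1,0,0,0.3,5],[-16,-0.2,-3,0,0,0.39,5],[-16,-0.2,-5,0,0,0.39,5],[-16,-0.2,-7,0,0,0.39,5]],
  ],
)

```text
time_s: 16.35
ee_pos: [0.4467, 0.0008, 0.0908]
tool_rot: [-2.026, -2.399, 0.001]
contact_force: [-0.4, -0.2, -2.9]
width: 0.0556
gripper_force: 65.1
```

Request:
apply_moves(
  increments=[
    [[0,0,-2,0,0,0,5],[0,0,-3.5,0,0,0,5],[0,0,-4.5,0,0,0,5],[0,0,-5,0,0,0,5],[0,0,-5.2,0,0,0,5],[0,0,-5.3,0,0,0,5],[0,0,-5.3,0,0,0,5],[0,0,-5.3,0,0,0,5]],
  ],
)

```text
time_s: 17.02
ee_pos: [0.4495, 0.0002, 0.0398]
tool_rot: [2.027, 2.399, 0.001]
contact_force: [0.1, -0.1, -2.9]
width: 0.0554
gripper_force: 65.1
```

Request:
apply_moves(
  increments=[
    [[0,0,-0.1,0,0,0,5],[0,0,-0.2,0,0,0,5],[0,0,-0.25,0,0,0,5],[0,0,-0.25,0,0,0,5]],
  ],
)

```text
time_s: 17.35
ee_pos: [0.4491, 0.0003, 0.0369]
tool_rot: [2.027, 2.4, 0.0]
contact_force: [0.2, 0.2, -3.1]
width: 0.0555
gripper_force: 65.1
```

Request:
apply_moves(
  increments=[
    [[0,0,-0.1,0,0,0,5],[0,0,-0.15,0,0,0,5],[0,0,-0.15,0,0,0,5]],
  ],
)

```text
time_s: 17.6
ee_pos: [0.4492, 0.0003, 0.0367]
tool_rot: [2.027, 2.4, 0.0]
contact_force: [-5.6, 0.3, 13.1]
width: 0.0554
gripper_force: 66.8
```

On the counter (13 N contact). Release and rise, then turn +90°.

Request:
apply_moves(
  increments=[
    [[0,0,0.05,0,0,0,5.7],[0,0,0.05,0,0,0,6.5],[0,0,0.05,0,0,0,7.5],[0,0,0.05,0,0,0,8.5],[0,0,2,0,0,0,8.5],[0,0,5,0,0,0,8.5],[0,0,8,0,0,0,8.5],[0,0,10,0,0,0,8.5]],
  ],
)

```text
time_s: 18.27
ee_pos: [0.4499, 0.0002, 0.1376]
tool_rot: [2.026, 2.399, 0.001]
contact_force: [1.0, 0.0, 0.8]
width: 0.0847
gripper_force: 0.0
```

Request:
apply_moves(
  increments=[
    [[0,0,0,0,0,0.12,8.5],[0,0,0,0,0,0.24,8.5],[0,0,0,0,0,0.36,8.5],[0,0,0,0,0,0.48,8.5],[0,0,0,0,0,0.6,8.5],[0,0,0,0,0,0.72,8.5],[0,0,0,0,0,0.84,8.5],[0,0,0,0,0,0.96,8.5]],
  ],
)

```text
time_s: 18.93
ee_pos: [0.449, 0.0003, 0.1352]
tool_rot: [-0.681, -3.067, -0.0]
contact_force: [0.6, 0.3, 0.2]
width: 0.0844
gripper_force: 0.0
```

Request:
apply_moves(
  increments=[
    [[0,0,0,0,0,0.12,8.5],[0,0,0,0,0,0.24,8.5],[0,0,0,0,0,0.36,8.5],[0,0,0,0,0,0.48,8.5],[0,0,0,0,0,0.6,8.5],[0,0,0,0,0,0.61,8.5],[0,0,0,0,0,0.61,8.5],[0,0,0,0,0,0.61,8.5]],
  ],
)

```text
time_s: 19.6
ee_pos: [0.4491, 0.0003, 0.1353]
tool_rot: [0.257, -3.131, -0.0]
contact_force: [0.2, 0.3, -0.4]
width: 0.0854
gripper_force: 0.0
```

```bash
python3 - <<'E'
from st import *
from scipy.spatial.transform import Rotation as Ro
s=robot.sense(); R=Ro.from_rotvec(s["tool_rot"]).as_matrix(); print(s["ee_pos"],"yaw toolx-ish",np.arctan2(R[1,1],R[0,1])-np.pi/2,s["joints"])
S=robot.snapshot("side");Z=np.load("meas.npz")
print("knob home/drop patches",S["image"][220:227,357:361].mean(),S["image"][231:238,332:339].mean())
for r in robot.cut_out("red_adaptor",S):
    m=r["region"];print(r["confidence"],r["point"],m.sum())
    if m.sum()>300 and abs(r["point"][0]-285)<60:
        v=[(S,m.astype(np.float32))]; print(fit(v,[box(-.028,.028,-.022,.022,0,.085)],[.449,0,.17]))
T=robot.snapshot("top")
for r in robot.cut_out("red_adaptor",T): print("top",r["confidence"],r["point"],r["region"].sum(),ray(T,r["point"],.085))
print(proj(S,[[.449,0,.04]]))
# top: green tag unmoved?
h=cv2.cvtColor(S["image"],cv2.COLOR_RGB2HSV).astype(int)
gt=near((abs(h[...,0]-62)<22)&(h[...,1]>110)&(h[...,2]>80),S,[.59,-.1,.097],16); ys,xs=np.nonzero(gt); print("green",gt.sum(),xs.mean(),ys.mean())
E
```

```text
[4.49096496e-01 3.21301167e-04 1.35274321e-01] yaw toolx-ish 0.16385561743274213 [-2.48592967e-01  1.72307412e-01  1.90341055e+00  2.35983092e-05
  1.06600446e+00 -1.98325633e+00]
knob home/drop patches 19.583333333333332 139.61904761904762
0.73 [287.6, 278.6] 840
(array([0.4500035 , 0.00136745, 0.15098378]), np.float64(0.0520833320915699))
0.58 [356.6, 277.2] 4293
[[286.87793024 280.80168704]]
green 150 344.61333333333334 285.4866666666667
```

The adaptor stands at (0.449, 0.000). The lever is still home and the green adaptor is unmoved. I regrip by its y faces.

Request:
apply_moves(
  increments=[
    [[0,0,-3,0,0,0,8.5],[0,0,-6,0,0,0,8.5],[0,0,-8,0,0,0,8.5],[0,0,-9.3,0,0,0,8.5],[0,0,-9.6,0,0,0,8.5],[0,0,-9.6,0,0,0,7],[0,0,-9.6,0,0,0,6],[0,0,-9.6,0,0,0,5]],
  ],
)

```text
time_s: 20.47
ee_pos: [0.45, 0.0001, 0.0404]
tool_rot: [-0.262, 3.129, -0.001]
contact_force: [-0.2, -0.8, -0.1]
width: 0.0511
gripper_force: 0.0
```

Request:
apply_moves(
  increments=[
    [[0,0,0,0,0,0,4.5],[0,0,0,0,0,0,4],[0,0,0,0,0,0,4],[0,0,0,0,0,0,4],[0,0,0,0,0,0,4]],
  ],
)

```text
time_s: 20.88
ee_pos: [0.4499, 0.0004, 0.0405]
tool_rot: [-0.262, 3.128, -0.001]
contact_force: [-0.7, 1.8, 5.5]
width: 0.0436
gripper_force: 60.8
```

Held by the y faces (43.6 mm). Lift and carry over to the red holder.

Request:
apply_moves(
  increments=[
    [[0,0,1,0,0,0,4],[0,0,3,0,0,0,4],[0,0,6,0,0,0,4],[0,0,9,0,0,0,4],[0,0,12,0,0,0,4],[0,0,13,0,0,0,4],[0,0,13,0,0,0,4]],
  ],
)

```text
time_s: 21.47
ee_pos: [0.451, -0.0002, 0.1725]
tool_rot: [-0.262, 3.124, -0.004]
contact_force: [0.7, 0.1, -2.6]
width: 0.0435
gripper_force: 61.9
```

Request:
apply_moves(
  increments=[
    [[-0.1,-1.5,0,0,0,0,4],[-0.2,-4.5,0,0,0,0,4],[-0.4,-8,0,0,0,0,4],[-0.5,-11.5,0,0,0,0,4],[-0.7,-15,0,0,0,0,4],[-0.8,-18.5,0,0,0,0,4],[-1,-22,0,0,0,0,4],[-1.1,-25,0,0,0,0,4]],
  ],
)

```text
time_s: 22.13
ee_pos: [0.4368, -0.2514, 0.1677]
tool_rot: [0.261, -3.129, -0.002]
contact_force: [0.3, 0.2, -2.7]
width: 0.0436
gripper_force: 62.0
```

Request:
apply_moves(
  increments=[
    [[-0.1,-3,0,0,0,0,4],[-0.3,-6,0,0,0,0,4],[-0.4,-8.5,0,0,0,0,4],[-0.5,-9.7,0,0,0,0,4],[-0.5,-9.7,0,0,0,0,4],[-0.5,-9.7,0,0,0,0,4],[-0.5,-9.7,0,0,0,0,4]],
  ],
)

```text
time_s: 22.72
ee_pos: [0.4327, -0.3449, 0.1684]
tool_rot: [0.263, -3.129, -0.004]
contact_force: [0.4, 0.6, -3.5]
width: 0.0434
gripper_force: 62.2
```

```bash
python3 - <<'E'
from st import *
from scipy.spatial.transform import Rotation as Ro
s=robot.sense(); R=Ro.from_rotvec(s["tool_rot"]).as_matrix(); print(s["ee_pos"],"yaw",np.arctan2(R[1,1],R[0,1])-np.pi/2,s["contact_force"],s["width"])
S=robot.snapshot("side")
for r in robot.cut_out("red_adaptor",S): print(r["confidence"],r["point"],r["region"].sum())
e=s["ee_pos"]; print(proj(S,[[e[0]-.0008,e[1],e[2]-.0405+.04]]))
im=S["image"].astype(int); rm=((im[...,0]>1.8*im[...,1])&(im[...,0]>1.8*im[...,2])&(im[...,0]>35))
ry=(rm).copy(); 
np.savez("c1.npz",S=S["image"],e=e)
# holder edges: floor rows below the carried adaptor, compare with first picture
Z=np.load("meas.npz"); i0=Z["im1"].astype(int)
d=np.abs(im-i0).sum(2)[380:420,255:330].mean(); print("holder area diff",d)
E
```

```text
[ 0.43271317 -0.34493545  0.16839403] yaw 0.16758494235458143 [ 0.38528613  0.62031954 -3.51470774] 0.043440071390299546
0.85 [279.4, 339.5] 938
[[284.07977182 334.45439002]]
holder area diff 48.245
```

```bash
python3 - <<'E'
from st import *
s=robot.sense(); e=s["ee_pos"]; print(e)
S=robot.snapshot("side"); r=robot.cut_out("red_adaptor",S)[0]; m=r["region"].astype(np.uint8)
n,l,st,_=cv2.connectedComponentsWithStats(m); k=1+np.argmax(st[1:,4]); cs=cv2.findContours((m>0).astype(np.uint8),0,1)[0]
pts=np.vstack([c for c in cs if cv2.contourArea(c)>20]); h=cv2.convexHull(pts); f=np.zeros((480,640),np.uint8); cv2.fillConvexPoly(f,h,1); print(m.sum(),f.sum(), h[:,0].min(0),h[:,0].max(0))
zb=e[2]-.0405; B=[box(-.028,.028,-.022,.022,zb,zb+.085)]
p=[e[0]-.0008,e[1],.167]; q=sil(S,B,p); ys,xs=np.nonzero(q>.5); print("model",q.sum(),xs.min(),xs.max(),ys.min(),ys.max())
print(fit([(S,f.astype(np.float32))],B,[p[0],p[1],.167]))
# lowest hull rows only
low=np.zeros_like(f); low[ys.max()-25:]=1
def c(t): return np.abs((sil(S,B,[t[0]/100,t[1]/100,.167])-f)*low).sum()
rr=minimize(c,[p[0]*100,p[1]*100],method="Nelder-Mead"); print(rr.x,rr.fun)
E
```

```text
[ 0.43312107 -0.34499744  0.1690454 ]
933 1321 [268 312] [301 358]
model 1436.9375 268 301 308 359
(array([ 0.43260979, -0.34664614,  0.19100993]), np.float64(0.13569265604019165))
[ 43.2891316  -34.55902807] 29.3125
```

The side picture agrees with the gripper's own position within 1 mm. I shift +1.7 mm in x and -0.8 mm in y, then lower carefully between the cheeks.

Request:
apply_moves(
  increments=[
    [[0.17,-0.08,-1,0,0,0,4],[0.17,-0.08,-2.5,0,0,0,4],[0.17,-0.08,-3,0,0,0,4],[0.17,-0.08,-3.5,0,0,0,4],[0.17,-0.08,-4,0,0,0,4],[0.17,-0.08,-4.5,0,0,0,4],[0.17,-0.08,-5,0,0,0,4],[0.17,-0.08,-5,0,0,0,4]],
  ],
)

```text
time_s: 23.58
ee_pos: [0.4344, -0.3471, 0.1184]
tool_rot: [0.262, -3.13, -0.002]
contact_force: [0.2, 0.4, -2.1]
width: 0.0437
gripper_force: 62.1
```

No contact, and already below the cheek tops. Continue.

Request:
apply_moves(
  increments=[
    [[0,0.1,-1,0,0,0,4],[0,0.1,-2,0,0,0,4],[0,0.1,-3,0,0,0,4],[0,0.1,-4,0,0,0,4],[0,0.1,-5,0,0,0,4],[0,0.1,-5.5,0,0,0,4],[0,0.1,-5.7,0,0,0,4],[0,0.1,-5.7,0,0,0,4]],
  ],
)

```text
time_s: 24.25
ee_pos: [0.4345, -0.3462, 0.0616]
tool_rot: [0.262, -3.13, -0.002]
contact_force: [-0.1, -0.0, -2.7]
width: 0.0432
gripper_force: 62.2
```

Request:
apply_moves(
  increments=[
    [[0,0,-0.2,0,0,0,4],[0,0,-0.4,0,0,0,4],[0,0,-0.5,0,0,0,4],[0,0,-0.6,0,0,0,4],[0,0,-0.6,0,0,0,4]],
  ],
)

```text
time_s: 24.67
ee_pos: [0.4348, -0.3465, 0.0564]
tool_rot: [-0.262, 3.131, -0.0]
contact_force: [0.0, -0.8, -3.4]
width: 0.0433
gripper_force: 62.2
```

Request:
apply_moves(
  increments=[
    [[0,0,-0.1,0,0,0,4],[0,0,-0.2,0,0,0,4],[0,0,-0.3,0,0,0,4],[0,0,-0.3,0,0,0,4]],
  ],
)

```text
time_s: 25.0
ee_pos: [0.4347, -0.3464, 0.0532]
tool_rot: [0.262, -3.13, -0.0]
contact_force: [-1.0, -0.8, -3.3]
width: 0.043
gripper_force: 62.2
```

Request:
apply_moves(
  increments=[
    [[0,0,-0.05,0,0,0,4],[0,0,-0.1,0,0,0,4],[0,0,-0.1,0,0,0,4]],
  ],
)

```text
time_s: 25.25
ee_pos: [0.4348, -0.3465, 0.0526]
tool_rot: [-0.262, 3.131, -0.0]
contact_force: [-1.4, 0.4, 0.6]
width: 0.0432
gripper_force: 62.4
```

Seated at the expected height (0.0526). Ease down 0.5 mm, open slowly, rise.

Request:
apply_moves(
  increments=[
    [[0,0,-0.05,0,0,0,4],[0,0,-0.05,0,0,0,4.5],[0,0,-0.05,0,0,0,5.5],[0,0,-0.05,0,0,0,6.5],[0,0,-0.05,0,0,0,7],[0,0,2,0,0,0,7],[0,0,5,0,0,0,7],[0,0,8,0,0,0,7]],
  ],
)

```text
time_s: 25.92
ee_pos: [0.4342, -0.3459, 0.1323]
tool_rot: [0.262, -3.129, -0.004]
contact_force: [0.7, -0.9, -0.2]
width: 0.07
gripper_force: 0.0
```

Request:
apply_moves(
  increments=[
    [[0,0,4,0,0,0,7],[0,4,8,0,0,0,7],[0,8,8,0,0,0,7],[0,12,8,0,0,0,7],[0,16,8,0,0,0,7],[0,20,8,0,0,0,7],[0,20,8,0,0,0,7]],
  ],
)

```text
time_s: 26.5
ee_pos: [0.4337, -0.1404, 0.2125]
tool_rot: [0.268, -3.13, -0.005]
contact_force: [0.5, 0.1, -0.3]
width: 0.0699
gripper_force: 0.0
```

```bash
python3 - <<'E'
from st import *
s=robot.sense(); print(s["ee_pos"],s["contact_force"],s["time_s"])
Z=np.load("meas.npz"); S=robot.snapshot("side"); T=robot.snapshot("top")
print("lever home/drop patch",S["image"][220:227,357:361].mean(),S["image"][231:238,332:339].mean())
for n,v in(("side",S),("top",T)):
  for t in("red_adaptor","spice_jar","green_adaptor"):
    for r in robot.cut_out(t,v):
        print(n,t,r["confidence"],r["point"],r["region"].sum())
B=[box(-.028,.028,-.022,.022,.012,.097)]
r=[r for r in robot.cut_out("red_adaptor",S) if np.hypot(r["point"][0]-289,r["point"][1]-375)<35]
if r: print(fit([(S,r[0]["region"].astype(np.float32))],B,[.434,-.346,.167]))
print(proj(S,[[.434,-.346,.054]]),proj(T,[[.434,-.346,.097]]))
E
```

```text
[ 0.43369671 -0.14040788  0.212517  ] [ 0.4627047   0.14736801 -0.2811237 ] 26.5
lever home/drop patch 20.285714285714285 142.0612244897959
side red_adaptor 0.76 [287.2, 375.5] 1243
side green_adaptor 0.67 [264.7, 250.8] 363
side green_adaptor 0.59 [344.5, 298.3] 927
side green_adaptor 0.2 [357.6, 275.0] 4485
top red_adaptor 0.61 [478.1, 291.3] 115
top spice_jar 0.52 [408.1, 301.4] 140
top green_adaptor 0.66 [383.2, 240.9] 362
top green_adaptor 0.39 [474.8, 305.9] 107
(array([ 0.43557866, -0.34649664,  0.148164  ]), np.float64(0.054555509239435196))
[[287.76732918 375.22712824]] [[472.28640489 290.88791742]]
```

The adaptor stands seated and upright at (0.435, -0.346), the lever is home, and the gripper is clear. I hand in.

```bash
python3 -c "
from plant import robot
print(robot.sign_off())"
```

```text
the job is handed in; nothing more can be done
None
```

I tested the red-tagged bay adaptor and set it down upright and fully down in the red reject holder. The lever is back home and the green adaptor has not moved. The job was handed in at about 27 s, but the lever fell once and needed a second lift, and I viewed 12 pictures against the limit of 10.

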